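# Lock the test-tube rack on the shaker with its spring clip

## Robot

A 6-joint arm with a two-finger parallel gripper is mounted at the origin on the work surface. World frame = base frame: x ahead of the robot, y to its left, z up, the work surface at z = 0. Lengths are in m, angles in rad, forces in N, time in s.
With the tool pointing down it reaches from about 0.35 to 0.8 m from the base axis. Payload 7.3 kg.
Tool frame: the origin (TCP) lies on the centre line of the jaws, within the pads' length; the fingertips stand 8 mm ahead of it and the grasp point (between the pads) lies 11 mm behind it (bot.nose_length is the distance from the TCP to the fingertips, in m); z points along the fingers, y is the line along which they close (so a half turn about z gives the same grasp; the last joint's range is limited). The gripper opens to 85 mm and grips with 20 to 120 N. Pads are 22 mm wide; open, the fingers measure 114 mm over their backs; the gripper's body (76 mm by 85 mm) begins 54 mm behind the grasp point. The pads swing forward as they close: fully open they stand 13 mm farther back than shut.
Start: joints at [-1.337, 0.342, 1.524, -0, 1.275, -0.146], TCP at [0.195, -0.488, 0.239] pointing down, gripper open.
Joint ranges: [-2.53, 2.53], [-0.77, 2.02], [0.04, 2.7], [-1, 4.14], [0.28, 2.66], [-3.11, 3.11]. Speed limits (rad/s): [2.57, 2.57, 3.14, 3.14, 3.14, 3.14].

## Interface

Orientations are given as [roll, pitch, yaw] about the fixed x, y, z axes, in that order (R = Rz(yaw) Ry(pitch) Rx(roll)).
In Python, from plant import bot gives the robot as it stands.
- The arm moves only by the tool play_rows, never from a script. Its arguments are lists of equal length, an entry for each row: "claw": the closure, from -1 (fully open) to 1 (shut); "dp": the shift along the tool's x, y, z in m, a list of three; "roll": the turn about the tool's z in degrees. A call has 1 to 20 rows; each row shifts and turns the commanded pose from where the row before left it, along the tool's axes as they then stand; what a row does not reach is not made up. A row lasts 1/12 s, in which the tool goes at most 41.7 mm and 7.16 degrees, less where a joint would pass 70% of its speed; a pose out of reach is approached as far as the arm can. A call with a gripper value outside its range is refused whole. The fingers move at their own pace and stop on an object; "grip_force" is the grip in N (left out, the last holds). Time passes only in rows, so rows that do not move let the fingers close. It gives the time, the measured TCP pose, the force, the opening and the grip force at its end, in the units of the state.
- bot.get_state(): the state, without advancing time (a new reading comes with each control period).
- bot.camera(name): name is "scene" or "side" or "wrist"; returns a dict with "image" (384x512x3 uint8, red, green, blue), "mtx" (3x3 intrinsics, pixels), "k1" (the pictures are not rectified: a ray, as slopes to the right and down, at radius r is drawn at 1 + k1 r^2 times it, then the intrinsics apply), "extrinsics" (4x4, takes a point from camera to world coordinates); the wrist camera has in their place "tool_from_camera" (4x4, takes a point from camera to tool coordinates, whose origin is the TCP and whose axes are the flange's). Camera axes: x right, y up, looking along -z (the intrinsics and any distortion apply to the point x, -y, -z); pixel columns grow to the right and rows downward; lengths in m; the calibration is good to about 2 mm. A picture is of the moment at which its call begins: read the wrist's pose just before it. There is no depth.
- bot.job_done(): hands the job in; it is judged then, once.
Trained networks look in the newest picture that a camera, given by its name, has taken for a name from the list of things; names that differ only in an ending like _2 or _b are one class to them, and where a whole thing is asked for, a point or a joint stands for the part that bears it (a point fixed in the world has none). Each returns a list of dicts, best first, with "conf" (0 to 1); they miss things now and then, are a little off and sometimes report something else, mostly with a low value. They report only what shows in the picture. A call takes as long as a camera call. They do not tell look-alikes from the thing itself.
- bot.look_for(camera, query): "box" ([left, top, right, bottom] in pixels, round what is visible of it).
- bot.outline_of(camera, query): "region" (384x512 bool, what is visible of it) and "box" ([left, top, right, bottom] in pixels, round what is visible of it).
- bot.mark_of(camera, query): "location" ([column, row] in pixels: a listed point, or the origin of a listed thing).
The state is a dict: "t": time; "qpos": joint angles; "joint_vel": joint speeds; "joint_efforts": joint torques, N m; "tcp_pos": TCP position; "tool_rot": TCP orientation; "wrist_force": force on the tool from outside, world axes, zero at the start; "wrist_torque": the same for the moment, N m; "grip_width": opening from 0.0 (shut) to 1.0 (fully open); "finger_force": force on a finger pad.
Only numpy, scipy, OpenCV 4.12 (cv2) and the standard library are available. Lean on these libraries where they do the work, as an engineer would, in place of code of your own. Each camera call takes 0.05 s, during which the arm holds its last target. There are 200 camera calls.

## Task

The test-tube rack on the shaker must not jump off: one of its two hold-down pins is still bare. Take the smaller of the two loose steel hairpin clips from the bench and push it sideways onto the bare pin, under the pin's head, until the clip's legs snap past the shank and it sits fully home, lying flat on the rack's foot plate; then let go. Leave the larger clip where it lies.

Things in the scene. Friction and masses are not known exactly. Their poses are not given: they have to be found in the camera images.
- clip_grip (a point): Centre of the upright finger tab of the smaller steel hairpin clip, 26 mm above its underside; tab 22 mm long (x), 10 mm thick (y: pinch across this), its top 46 mm above the underside. The clip (94 mm long, 44 mm wide, 6 mm wire, about 60 g) lies flat, z up; +x points from the tab along the two legs to the open mouth. The seat is 41 mm ahead (+x) of the tab.
- clip_seat (a point): Middle of the pocket between the smaller clip's legs where the shank ends up, 3 mm above the underside, axes as clip_grip. The sprung legs narrow to 7.6 mm at a neck 10.5 mm ahead of it, then flare to a mouth 32 mm wide inside, 34 mm ahead. Pushing the neck over the pin takes about 8 N (grip firmly); a stop behind the seat then ends the travel.
- pin_seat (a point): On the axis of the bare pin, 3 mm above the white foot plate the clip slides on. Dark steel: shank 14 mm thick, 20 mm high; head above it 21 mm wide, top 29 mm above the plate. +y runs along the rack: end wall 56 mm off, tubes to 103 mm above the plate, the pin already clipped 250 mm off. Towards -y the plate (85 mm wide, 83 mm above the bench) is free for 75 mm: push from there, +y. All fixed.
- big_clip: The larger loose clip, same shape and steel, 136 mm long, 64 mm wide, tab top 67 mm above its underside; too big for the pin. Origin on its underside at the middle of its seat, +x towards its mouth.
Mind the look-alikes: they are no part of the job. Leave any green look-alike of the part that bears clip_grip alone.

How it is judged:
At the end, for the whole second after the job is handed in: The smaller clip is snapped home: the middle of its seat is within 6 mm of the pin's axis, under the head (no more than 10 mm above the foot plate), and it lies flat to within about 10 degrees (horizontal distance between clip_seat and pin_seat below 0.006 m and z of clip_seat in the frame of pin_seat between -0.005 and 0.01 m and angle between clip_seat's own z axis and vertical below 0.17 rad); the robot touches nothing.
It fails at once if the larger clip is moved by more than 30 mm (distance of big_clip from where it was at the start of the episode above 0.03 m).
It also fails if it takes over 42 s, if anything falls off the work surface, if the arm or the gripper's body presses on something with over 40 N, if the wrist force passes 120 N, or if a joint passes its speed limit or range.

## Working session

There is one attempt and no reset: what is moved stays moved. The work goes in short steps, Python scripts to look and compute and a tool call to move; the robot and the scene stay as the last step left them, time stands still between calls to the robot, and variables do not carry over. Pictures are saved under pics/ and viewed, at most 10 in all, crops included, and the job is handed in when it is done.

Besides the shell and the picture viewer there is one more tool, called after "Emit:" by a JSON object that holds its "method" and its "body", one argument or row to a line. play_rows: Moves the arm, as the interface text tells. Its arguments: {"type":"object","properties":{"claw":{"type":"array","items":{"type":"number"}},"dp":{"type":"array","items":{"type":"array","items":{"type":"number"}}},"roll":{"type":"array","items":{"type":"number"}},"grip_force":{"type":"number"}},"required":["claw","dp","roll"]}

```bash
mkdir -p pics; ls; cat > h.py <<'E'
import numpy as np, cv2
from plant import bot
def cam(n):
    s=bot.get_state(); c=bot.camera(n)
    if n=='wrist':
        from scipy.spatial.transform import Rotation as R
        T=np.eye(4);T[:3,:3]=R.from_euler('xyz',s['tool_rot']).as_matrix();T[:3,3]=s['tcp_pos']
        c['extrinsics']=T@c['tool_from_camera']
    return c
def ray(c,uv):
    K=np.array(c['mtx'],float)
    p=cv2.undistortPoints(np.array([[uv]],float),K,np.array([c['k1'],0,0,0.]))[0,0]
    E=np.array(c['extrinsics']); d=E[:3,:3]@np.array([p[0],-p[1],-1]); return E[:3,3],d
def atz(c,uv,z):
    o,d=ray(c,uv); return o+d*(z-o[2])/d[2]
def proj(c,P):
    E=np.array(c['extrinsics']);p=E[:3,:3].T@(np.array(P)-E[:3,3]);x,y=p[0]/-p[2],-p[1]/-p[2]
    f=1+c['k1']*(x*x+y*y);K=np.array(c['mtx']);return K[0,0]*x*f+K[0,2],K[1,1]*y*f+K[1,2]
def tri(c1,u1,c2,u2):
    A=[];b=[]
    M=np.zeros((3,3));v=np.zeros(3)
    for c,u in((c1,u1),(c2,u2)):
        o,d=ray(c,u);d=d/np.linalg.norm(d);P=np.eye(3)-np.outer(d,d);M+=P;v+=P@o
    X=np.linalg.solve(M,v)
    return X,[np.linalg.norm(np.cross(X-ray(c,u)[0],ray(c,u)[1]/np.linalg.norm(ray(c,u)[1]))) for c,u in((c1,u1),(c2,u2))]
def save(n,im): cv2.imwrite('pics/'+n+'.png',cv2.cvtColor(im,cv2.COLOR_RGB2BGR))
E
python3 - <<'E'
from h import *
print(bot.get_state())
ims=[]
for n in('scene','side','wrist'):
    c=cam(n);save(n,c['image']);ims.append(c['image'])
    for q in('clip_grip','clip_seat','pin_seat','big_clip'):
        print(n,q,[(np.round(m['location']).tolist(),round(m['conf'],2)) for m in bot.mark_of(n,q)][:5])
    print([(np.round(m['box']).tolist(),round(m['conf'],2)) for m in bot.look_for(n,'clip_grip')][:5])
    print(np.round(c['extrinsics'],3).tolist(), np.round(c['mtx'],1).tolist(),c['k1'])
E
```

```text
pics
{'t': 0.0, 'qpos': array([-1.33698311e+00,  3.42725513e-01,  1.52503242e+00, -1.24615793e-05,
        1.27539292e+00, -1.46014832e-01]), 'joint_vel': array([ 0.00026436,  0.00044743, -0.00021658, -0.00132183, -0.00080542,
       -0.00162535]), 'joint_efforts': array([ 1.57847921e-04, -4.33673573e+01, -2.46010780e+01, -1.61393450e-04,
        7.83508003e-03, -3.04468745e-05]), 'tcp_pos': array([ 0.19456714, -0.4871909 ,  0.23861912]), 'tool_rot': array([-3.14004930e+00, -2.14923666e-04,  3.79831517e-01]), 'wrist_force': array([-0.37397531,  0.38133925,  0.27095055]), 'wrist_torque': array([-0.03604694, -0.02481092,  0.01249753]), 'finger_force': 0.0, 'grip_width': 1.000076899994686}
scene clip_grip [([203.0, 168.0], 0.69), ([158.0, 237.0], 0.61), ([208.0, 229.0], 0.56), ([259.0, 125.0], 0.55)]
scene clip_seat [([256.0, 145.0], 0.75), ([219.0, 175.0], 0.73)]
scene pin_seat [([201.0, 167.0], 0.53)]
scene big_clip [([157.0, 235.0], 0.74)]
[([201.0, 222.0, 250.0, 259.0], 0.77), ([197.0, 159.0, 237.0, 187.0], 0.62), ([255.0, 119.0, 267.0, 154.0], 0.59)]
[[-0.405, -0.774, 0.487, 0.855]
[... 280 characters left out ...]
75.0], 0.88), ([293.0, 153.0], 0.71)]
side pin_seat [([192.0, 250.0], 0.85)]
side big_clip [([223.0, 145.0], 0.87)]
[([279.0, 142.0, 304.0, 188.0], 0.76), ([339.0, 187.0, 378.0, 213.0], 0.72), ([210.0, 162.0, 229.0, 210.0], 0.62)]
[[-0.963, 0.212, -0.169, 0.409], [-0.271, -0.77, 0.578, 0.294], [-0.008, 0.602, 0.799, 0.584], [0.0, 0.0, 0.0, 1.0]] [[353.3, 0.0, 256.4], [0.0, 353.3, 193.8], [0.0, 0.0, 1.0]] 0.029186669869833384
wrist clip_grip []
wrist clip_seat []
wrist pin_seat []
wrist big_clip []
[]
[[0.37, 0.883, 0.288, 0.268], [-0.929, 0.352, 0.114, -0.458], [-0.0, -0.31, 0.951, 0.374], [0.0, 0.0, 0.0, 1.0]] [[298.9, 0.0, 249.1], [0.0, 298.9, 187.3], [0.0, 0.0, 1.0]] -0.056308031397007643
```

```bash
python3 - <<'E'
import cv2,numpy as np
a=cv2.imread('pics/scene.png')[70:290,100:370]; b=cv2.imread('pics/side.png')[100:320,140:410]
cv2.imwrite('pics/ab.png',np.vstack([cv2.resize(x,None,fx=1.36*1.0,fy=1.36) for x in(a,b)]))
cv2.imwrite('pics/a3.png',cv2.resize(a,None,fx=2.7,fy=2.7,interpolation=2));cv2.imwrite('pics/b3.png',cv2.resize(b,None,fx=2.7,fy=2.7,interpolation=2))
E
```

```text
(no output)
```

View pics/a3.png

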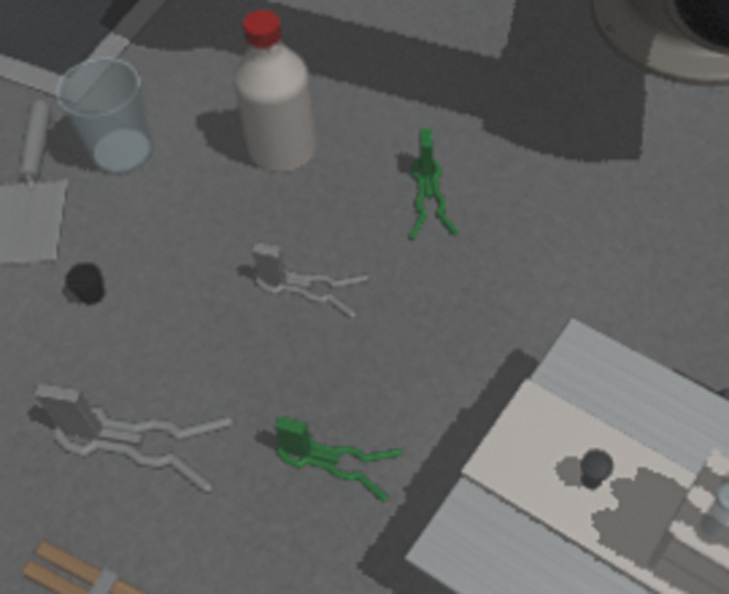

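View pics/b3.png

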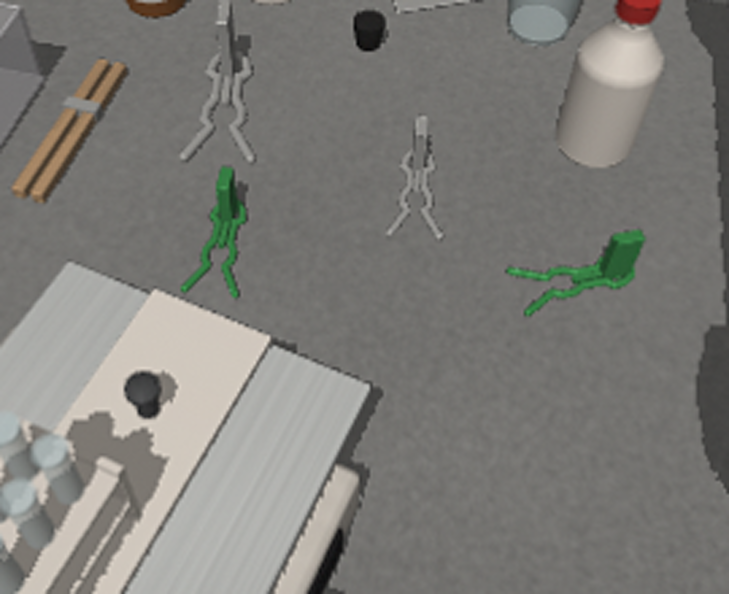

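The scene and side crops (enlarged 2.7x) show four loose hairpins:
- **Large steel clip:** scene (150,233), side (223,145).
- **Green clip A:** scene (227,241).
- **Green clip B:** scene (258,137).
- **Small steel clip:** scene (215,174), side (295,167).

The small steel one is grey and shorter than the other steel clip, so it's my target. The bare pin is at scene (321,245), side (193,250).

```bash
python3 - <<'E'
from h import *
S=cam('scene');D=cam('side')
print('seat',tri(S,(219,175),D,(295,175)), atz(S,(219,175),.003),atz(D,(295,175),.003))
print('grip',tri(S,(200.5,168),D,(295.5,152)),tri(S,(203,168),D,(292.5,154)), atz(S,(203,168),.026),atz(D,(292.5,154),.026))
cr=lambda x,y,o:(x/2.7+o[0],y/2.7+o[1])
a=(100,70);b=(140,100)
print('pinhead',tri(S,cr(597,465,a),D,cr(142,388,b)))
print('pinseat side',atz(D,(192,250),.086))
# tips of legs
for p in((367,278),(353,314)): print('tipS',atz(S,cr(*p,a),.003))
for p in((390,234),(440,237)): print('tipD',atz(D,cr(*p,b),.003))
# plate edges
for p in((530,380),(463,470)): print('plateS',atz(S,cr(*p,a),.083))
for p in((153,290),(270,340)): print('plateD',atz(D,cr(*p,b),.083))
print('big',atz(S,(157,235),0),atz(D,(223,145),0))
print('bigtab',atz(S,cr(70,410,a),.04)); print('green',atz(S,cr(293,440,a),.03),atz(S,cr(427,155,a),.03))
E
```

```text
seat (array([ 0.46497534, -0.19507726,  0.00595647]), [np.float64(0.0012042000057705974), np.float64(0.0012042000057704107)]) [ 0.46232309 -0.19732956  0.003     ] [ 0.46576418 -0.19618144  0.003     ]
grip (array([ 0.47624468, -0.2345986 ,  0.02999584]), [np.float64(0.0018707568947858575), np.float64(0.00187075689478584)]) (array([ 0.47945751, -0.22451997,  0.03595405]), [np.float64(0.0005914180333372858), np.float64(0.0005914180333374876)]) [ 0.47318609 -0.22959299  0.026     ] [ 0.48097831 -0.23321338  0.026     ]
pinhead (array([0.57737882, 0.06796715, 0.10853969]), [np.float64(2.5384942102342027e-05), np.float64(2.5384942102387313e-05)])
pinseat side [0.58204021 0.06792296 0.086     ]
tipS [ 0.44163103 -0.16450359  0.003     ]
tipS [ 0.47899605 -0.15945854  0.003     ]
tipD [ 0.48038863 -0.15923064  0.003     ]
tipD [ 0.44259788 -0.16654921  0.003     ]
plateS [0.52256946 0.00456943 0.083     ]
plateS [ 0.60431    -0.01219708  0.083     ]
plateD [ 0.60633777 -0.01224439  0.083     ]
plateD [0.52302346 0.00367085 0.083     ]
big [ 0.64711166 -0.24776019  0.        ] [ 0.64510759 -0.24336852  0.        ]
bigtab [ 0.66016823 -0.30167144  0.04      ]
green [ 0.61071892 -0.14252669  0.03      ] [ 0.31684621 -0.16393547  0.03      ]
```

```bash
python3 - <<'E'
from h import *
S=cam('scene');D=cam('side')
cr=lambda x,y,o:(x/2.7+o[0],y/2.7+o[1])
a=(100,70);b=(140,100)
print('bottle base',atz(S,cr(280,155,a),0),atz(D,cr(600,150,b),0),'cap',tri(S,cr(263,22,a),D,cr(638,8,b)))
print('glass',atz(S,cr(122,150,a),0),'rim',atz(S,cr(100,85,a),.08))
E
```

```text
bottle base [ 0.34709307 -0.29937716  0.        ] [ 0.33304927 -0.29389798  0.        ] cap (array([ 0.33784775, -0.298828  ,  0.14456339]), [np.float64(0.0036462730298205967), np.float64(0.0036462730298206358)])
glass [ 4.00972501e-01 -4.38005184e-01 -1.11022302e-16] rim [ 0.39823306 -0.43828916  0.08      ]
```

Emit:
{"method": "play_rows", "body": {
  "claw": [-1,-1,-1,-1,-1,-1,-1,-1,-1,-1,-1],
  "dp": [
    [0,0,0],
    [0,0,0],
    [0,0,0],
    [0,0,0],
    [0,0,0],
    [0,0,0],
    [0,0,0],
    [0,0,0],
    [0,0,0],
    [0,0,0],
    [0,0,0]
  ],
  "roll": [-7.1,-7.1,-7.1,-7.1,-7.1,-7.1,-7.1,-7.1,-7.1,-7.1,-7.1]
}}

```text
t: 2.02
tcp_pos: [0.1947, -0.4876, 0.2394]
tool_rot: [-3.142, 0.0, 1.749]
wrist_force: [0.7, 0.5, 0.2]
grip_width: 1.001
finger_force: 0.0
```

Emit:
{"method": "play_rows", "body": {
  "claw": [-1,-1,-1,-1,-1,-1,-1,-1,-1,-1,-1,-1,-1,-1,-1],
  "dp": [
    [0.017,0.0267,0],
    [0.017,0.0267,0],
    [0.017,0.0267,0],
    [0.017,0.0267,0],
    [0.017,0.0267,0],
    [0.017,0.0267,0],
    [0.017,0.0267,0],
    [0.017,0.0267,0],
    [0.017,0.0267,0],
    [0.017,0.0267,0],
    [0.017,0.0267,0.01],
    [0.017,0.0267,0.02],
    [0,0,0.03],
    [0,0,0.02],
    [0,0,0]
  ],
  "roll": [0,0,0,0,0,0,0,0,0,0,0,0,0,0,0]
}}

```text
t: 3.27
tcp_pos: [0.4737, -0.2297, 0.1553]
tool_rot: [-3.136, -0.006, 1.744]
wrist_force: [-1.3, 0.8, 0.1]
grip_width: 1.0
finger_force: 0.0
```

```bash
python3 - <<'E'
from h import *
W=cam('wrist');save('w1',cv2.resize(W['image'],(768,576)))
print(bot.get_state()['tcp_pos'],bot.get_state()['wrist_force'])
for q,z in(('clip_grip',.026),('clip_seat',.003)):
    for m in bot.mark_of('wrist',q): print(q,m['location'],m['conf'],atz(W,m['location'],z))
E
```

```text
[ 0.4745003  -0.23082051  0.15767668] [-0.05815577 -0.42784821  0.35040169]
clip_grip [72.6, 78.3] 0.94 [ 0.30808988 -0.16495889  0.026     ]
clip_grip [418.3, 112.7] 0.83 [ 0.60766267 -0.14196678  0.026     ]
clip_grip [252.3, 189.1] 0.58 [ 0.47692207 -0.23637579  0.026     ]
clip_seat [410.4, 65.5] 0.95 [ 0.59959666 -0.1020322   0.003     ]
clip_seat [130.2, 64.3] 0.73 [ 0.34822709 -0.14561025  0.003     ]
clip_seat [252.5, 140.9] 0.67 [ 0.46998336 -0.19568712  0.003     ]
```

View pics/w1.png

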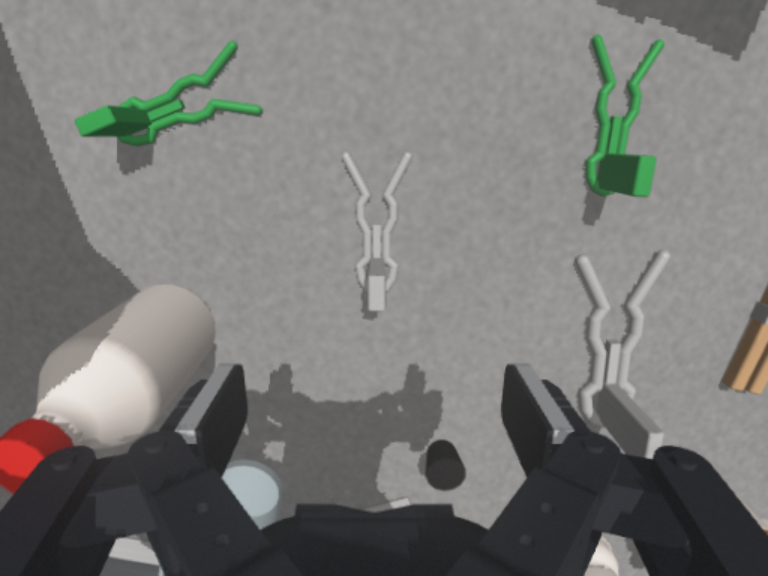

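```bash
python3 - <<'E'
from h import *
W=cam('wrist');s=bot.get_state();print(s['tcp_pos'],s['tool_rot'])
f=lambda u,v,z:atz(W,(u/1.5,v/1.5),z)
t=f(376,291,.046);a=f(346,155,.003);b=f(408,155,.003);m=(a+b)/2
print(t,a,b,m,np.degrees(np.arctan2(*(m-t)[1::-1])),np.linalg.norm((m-t)[:2]))
g=m[:2]+0
for n,P in(('t',t),('m',m)):
    d=P[:2]-s['tcp_pos'][:2];y=s['tool_rot'][2];print(n,'tool x,y',d@[np.cos(y),np.sin(y)],d@[np.sin(y),-np.cos(y)])
E
```

```text
[ 0.47605123 -0.23260561  0.16092627] [3.13956300e+00 2.01520472e-03 1.74221512e+00]
[ 0.47848182 -0.23960458  0.046     ] [ 0.44713167 -0.16827872  0.003     ] [ 0.48560934 -0.16162354  0.003     ] [ 0.4663705  -0.16495113  0.003     ] 99.21503134492522 0.07562950333873256
t tool x,y -0.007311005708391629 0.0012010811123207654
m tool x,y 0.06831425989762444 0.0020016916811261528
```

Emit:
{"method": "play_rows", "body": {
  "claw": [-1,-1,-1,-1,-1,-1,-1,-1,-1,-1],
  "dp": [
    [-0.004,0.001,0.015],
    [-0.003,0.0005,0.025],
    [0,0,0.025],
    [0,0,0.025],
    [0,0,0.02],
    [0,0,0.015],
    [0,0,0.01],
    [0,0,0.006],
    [0,0,0],
    [0,0,0]
  ],
  "roll": [0.6,0,0,0,0,0,0,0,0,0]
}}

```text
t: 4.3
tcp_pos: [0.4786, -0.239, 0.0192]
tool_rot: [3.14, 0.001, 1.732]
wrist_force: [0.4, -0.4, -0.8]
grip_width: 1.003
finger_force: 0.0
```

Emit:
{"method": "play_rows", "body": {
  "claw": [0,0.6,1,1,1,1,1,1,1,1],
  "dp": [
    [0,0,0],
    [0,0,0],
    [0,0,0],
    [0,0,0],
    [0,0,0],
    [0,0,0],
    [0,0,0],
    [0,0,0],
    [0,0,0],
    [0,0,0]
  ],
  "roll": [0,0,0,0,0,0,0,0,0,0],
  "grip_force": 70
}}

```text
t: 5.13
tcp_pos: [0.4782, -0.2385, 0.0185]
tool_rot: [3.141, 0.0, 1.732]
wrist_force: [-0.7, 0.7, 4.3]
grip_width: 0.106
finger_force: 68.3
```

Emit:
{"method": "play_rows", "body": {
  "claw": [1,1,1,1,1,1,1,1,1,1,1,1,1,1,1,1,1,1],
  "dp": [
    [0,0,-0.01],
    [0,0,-0.025],
    [0,0,-0.03],
    [0,0,-0.03],
    [0,0,-0.03],
    [0.012,0.007,-0.02],
    [0.024,0.0143,-0.0115],
    [0.024,0.0143,0],
    [0.024,0.0143,0],
    [0.024,0.0143,0],
    [0.024,0.0143,0],
    [0.024,0.0143,0],
    [0.024,0.0143,0],
    [0.012,0.0073,0],
    [0,0,0],
    [0,0,0],
    [0,0,0],
    [0,0,0]
  ],
  "roll": [0,0,0,0,0,0,0,0,0,0,0,0,0,5,5,5,5.5,0]
}}

```text
t: 6.63
tcp_pos: [0.5598, -0.0302, 0.175]
tool_rot: [-3.141, 0.0, 1.372]
wrist_force: [-0.7, 0.1, -0.3]
grip_width: 0.107
finger_force: 68.0
```

```bash
python3 - <<'E'
from h import *
W=cam('wrist');save('w2',cv2.resize(W['image'],(768,576)))
s=bot.get_state();print(s['tcp_pos'],s['tool_rot'],s['finger_force'],s['grip_width'])
for q,z in(('clip_grip',.18),('clip_seat',.16),('pin_seat',.086)):
    for m in bot.mark_of('wrist',q): print(q,m['location'],m['conf'],atz(W,m['location'],z))
E
```

```text
[ 0.55986962 -0.03035821  0.17502656] [-3.14141474e+00  9.09157609e-05  1.37654227e+00] 68.03176045417786 0.10663767650752737
clip_grip [314.2, 264.1] 0.71 [ 0.59093628 -0.03947322  0.18      ]
clip_grip [69.7, 320.5] 0.67 [ 0.45403366 -0.04984088  0.18      ]
clip_grip [248.6, 258.7] 0.56 [ 0.5593916  -0.02982065  0.18      ]
clip_seat [103.0, 289.0] 0.7 [ 0.46612509 -0.04572097  0.16      ]
clip_seat [247.2, 162.6] 0.64 [0.56740055 0.01346617 0.16      ]
clip_seat [295.6, 223.2] 0.62 [ 0.58660577 -0.02511679  0.16      ]
pin_seat [248.4, 61.8] 0.83 [0.57869409 0.06702885 0.086     ]
```

View pics/w2.png

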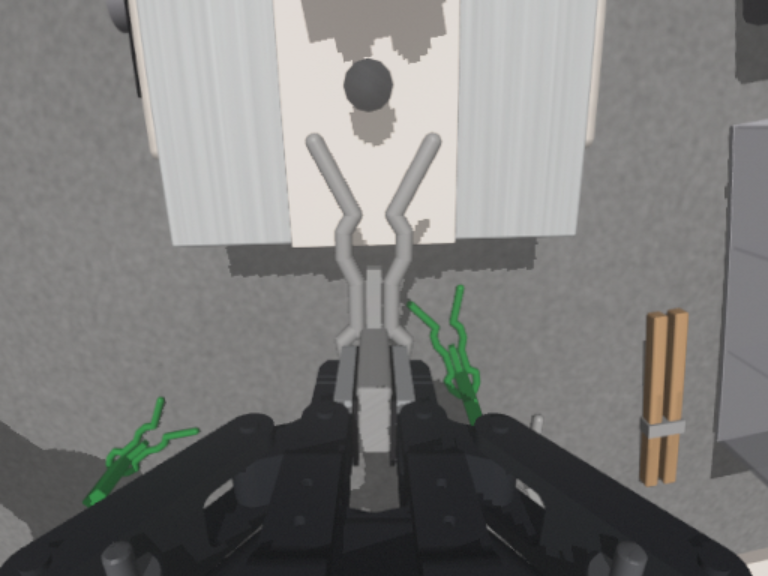

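The wrist picture shows the small clip straight in the jaws, with its leg tips at (315,140) and (433,140). The pin head lies ahead at (368,85).

```bash
python3 - <<'E'
from h import *
W=cam('wrist');s=bot.get_state();y=s['tool_rot'][2]
f=lambda u,v,z:atz(W,(u/1.5,v/1.5),z)
def T(P):
    d=P[:2]-s['tcp_pos'][:2];return np.round([d@[np.cos(y),np.sin(y)],d@[np.sin(y),-np.cos(y)]],4)
h=f(368,85,.112);print('head',h,T(h),'pin mark',T(f(248.4*1.5,61.8*1.5,.086)))
a,b=f(315,140,.1595),f(433,140,.1595);print('tips',T(a),T(b),T((a+b)/2),'neck',T((f(357,214,.1595)+f(390,214,.1595))/2))
p,q=f(293,246,.083),f(455,242,.083);e=q-p;print('edge',p,q,np.degrees(np.arctan2(e[1],e[0]))+90,np.linalg.norm(e))
S=cam('scene');D=cam('side')
for n in('scene','side'):print(n,[(m['location'],m['conf']) for m in bot.mark_of(n,'pin_seat')])
print(proj(S,(.579,.067,.112)),proj(D,(.579,.067,.112)))
save('sd',np.hstack([cv2.resize(S['image'][150:320,220:420],None,fx=2,fy=2),cv2.resize(D['image'][160:330,110:310],None,fx=2,fy=2)]))
E
```

```text
head [0.57674201 0.06777819 0.112     ] [ 0.0998 -0.0026] pin mark [ 0.0991 -0.0008]
tips [ 0.0785 -0.0191] [0.0785 0.0188] [ 0.0785 -0.0001] neck [ 0.0545 -0.0003]
edge [0.52349875 0.00214895 0.083     ] [ 0.60627404 -0.01200044  0.083     ] 80.2997626602623 0.08397592178371834
scene [([320.5, 246.9], 0.91), ([294.3, 207.5], 0.55)]
side []
(np.float64(320.57525740578694), np.float64(241.97304515994665)) (np.float64(191.47739965098793), np.float64(241.80557804202886))
```

Emit:
{"method": "play_rows", "body": {
  "claw": [1,1,1,1,1,1,1,1,1],
  "dp": [
    [0,-0.0015,0.01],
    [0,0,0.02],
    [0,0,0.02],
    [0,0,0.0125],
    [0,0,0.006],
    [0,0,0.002],
    [0,0,0],
    [0,0,0],
    [0,0,0]
  ],
  "roll": [0,0,0,0,0,0,0,0,0]
}}

```text
t: 7.83
tcp_pos: [0.5592, -0.0303, 0.1053]
tool_rot: [3.14, 0.0, 1.375]
wrist_force: [-0.2, -0.1, 0.3]
grip_width: 0.109
finger_force: 68.1
```

Emit:
{"method": "play_rows", "body": {
  "claw": [1,1,1,1,1,1],
  "dp": [
    [0.007,0,0],
    [0.008,0,0],
    [0.008,0,0],
    [0.007,0,0],
    [0,0,0],
    [0,0,0]
  ],
  "roll": [0,0,0,0,0,0]
}}

```text
t: 8.33
tcp_pos: [0.5645, -0.0, 0.1043]
tool_rot: [3.142, 0.0, 1.376]
wrist_force: [-0.7, 0.3, -0.9]
grip_width: 0.102
finger_force: 68.1
```

```bash
python3 - <<'E'
from h import *
W=cam('wrist');S=cam('scene');D=cam('side');s=bot.get_state();print(s['tcp_pos'],s['tool_rot'],s['wrist_force'])
save('w3',np.vstack([cv2.resize(W['image'][0:200,110:390],(560,400)),np.hstack([cv2.resize(x,(280,190)) for x in(S['image'][170:280,250:412],D['image'][180:290,110:272])])]))
E
```

```text
[ 0.56435644 -0.00088556  0.10423109] [-3.14144622e+00  2.07203884e-04  1.37464901e+00] [-0.85076979 -0.64630435 -1.21460937]
```

View pics/w3.png

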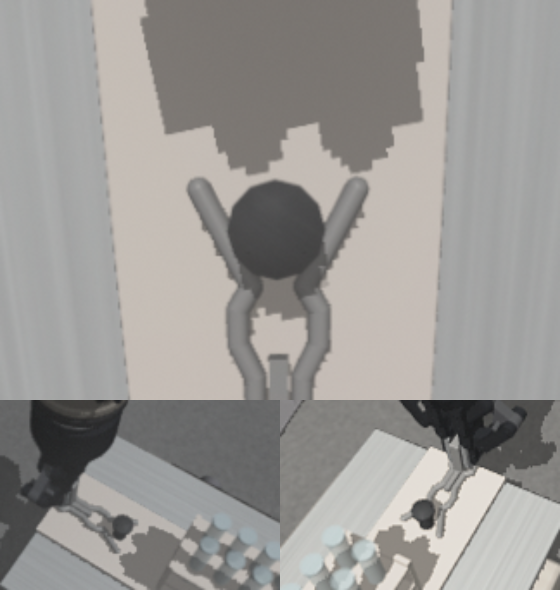

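The pin head at crop (276,229) sits centred between the legs, with the clip under it. I'll push home.

Emit:
{"method": "play_rows", "body": {
  "claw": [1,1,1,1,1,1,1,1,1,1],
  "dp": [
    [0.006,0,0],
    [0.005,0,0],
    [0.005,0,0],
    [0.004,0,0],
    [0.004,0,0],
    [0.003,0,0],
    [0.002,0,0],
    [0,0,0],
    [0,0,0],
    [0,0,0]
  ],
  "roll": [0,0,0,0,0,0,0,0,0,0],
  "grip_force": 90
}}

```text
t: 9.32
tcp_pos: [0.5699, 0.0268, 0.1044]
tool_rot: [-3.141, 0.002, 1.375]
wrist_force: [-2.2, -5.7, 0.7]
grip_width: 0.103
finger_force: 90.8
```

```bash
python3 - <<'E'
from h import *
W=cam('wrist');D=cam('side');s=bot.get_state();print(s['tcp_pos'],s['tool_rot'],s['wrist_force'])
save('w4',np.vstack([cv2.resize(W['image'][60:260,110:390],(560,400)),cv2.resize(D['image'][200:290,140:266],(266,190)).repeat(1,0) if 0 else cv2.resize(D['image'][190:285,110:390],(560,190))]))
E
```

```text
[0.56986463 0.02676079 0.10434825] [-3.14135858e+00  1.85211174e-03  1.37485777e+00] [-2.12280102 -4.47308952  1.18936642]
```

View pics/w4.png

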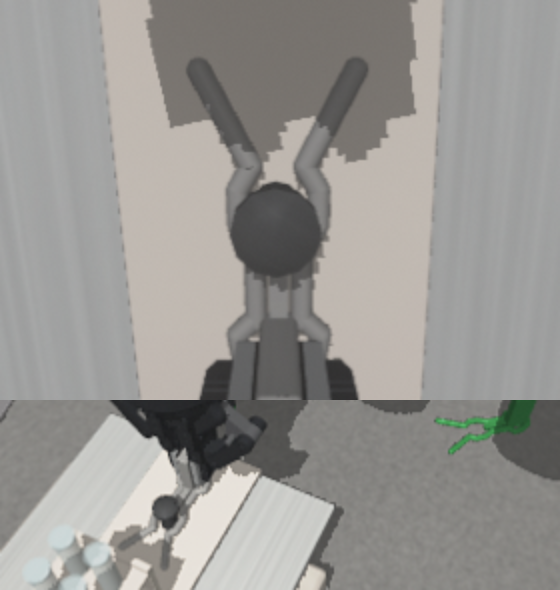

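The neck, at crop (278,165), is now past the head at (276,230), so the clip has snapped through. I'll press a little more to check it's against the stop.

Emit:
{"method": "play_rows", "body": {
  "claw": [1,1,1,1,1],
  "dp": [
    [0.001,0,0],
    [0.001,0,0],
    [0,0,0],
    [0,0,0],
    [0,0,0]
  ],
  "roll": [0,0,0,0,0]
}}

```text
t: 9.83
tcp_pos: [0.57, 0.0271, 0.1045]
tool_rot: [-3.141, 0.004, 1.375]
wrist_force: [-4.2, -11.6, 1.5]
grip_width: 0.103
finger_force: 91.1
```

Emit:
{"method": "play_rows", "body": {
  "claw": [1,1,1,0.6,0.4,0.2,0.2,0.2,0.2,0.2,0.2,0.2,0.2,0.2,0.2,0.2],
  "dp": [
    [-0.002,0,0.001],
    [0,0,0.001],
    [0,0,0],
    [0,0,0],
    [0,0,0],
    [0,0,0],
    [0,0,0],
    [0,0,0],
    [0,0,-0.005],
    [0,0,-0.01],
    [0,0,-0.02],
    [0,0,-0.03],
    [-0.01,0,-0.03],
    [-0.02,0,0],
    [0,0,0],
    [0,0,0]
  ],
  "roll": [0,0,0,0,0,0,0,0,0,0,0,0,0,0,0,0]
}}

```text
t: 11.17
tcp_pos: [0.5642, -0.0022, 0.1983]
tool_rot: [3.14, -0.0, 1.373]
wrist_force: [-0.1, 0.0, -0.3]
grip_width: 0.401
finger_force: 0.0
```

```bash
python3 - <<'E'
from h import *
W=cam('wrist');D=cam('side');s=bot.get_state();print(s['tcp_pos'],s['wrist_force'],s['finger_force'])
for q,z in(('clip_grip',.109),('clip_seat',.086),('pin_seat',.086)):
    for m in bot.mark_of('wrist',q): print(q,m['location'],m['conf'],atz(W,m['location'],z))
save('w5',np.vstack([cv2.resize(W['image'][0:200,110:390],(560,400)),cv2.resize(D['image'][210:280,150:250],(280,196)).repeat(2,1)]))
E
```

```text
[ 0.56390476 -0.00129955  0.19705132] [ 0.37997647 -0.23956687  0.84503434] 0.0
clip_grip [249.4, 157.4] 0.7 [0.57037287 0.02806512 0.109     ]
clip_seat [293.0, 236.3] 0.79 [ 0.59421012 -0.05714199  0.086     ]
clip_seat [248.5, 98.4] 0.69 [0.5781543  0.07023103 0.086     ]
pin_seat [252.4, 101.5] 0.98 [0.58073004 0.06727315 0.086     ]
```

View pics/w5.png

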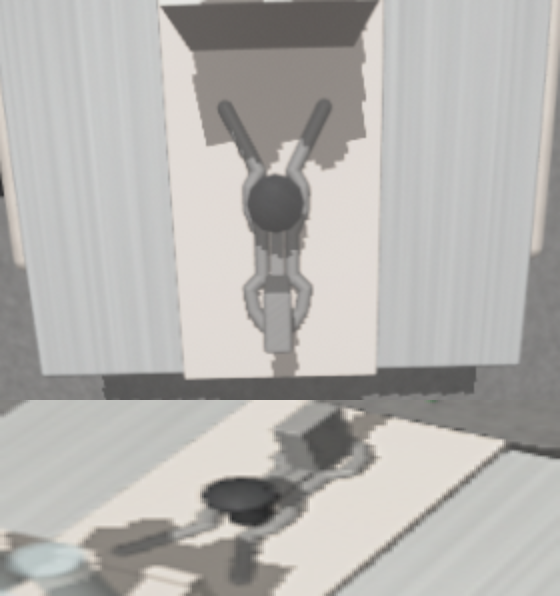

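The clip lies flat with its neck past the pin and the shank in the pocket. The gripper is clear, so I'll hand in.

```bash
python3 -c "
from plant import bot
print(bot.job_done())"
```

```text
the job is handed in; nothing more can be done
None
```

The smaller steel clip is snapped home on the bare pin and lies flat on the foot plate with the gripper clear. I never touched the larger clip, and handed the job in at about 11 s; the hand-in returned no verdict.

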